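# Re-rack the spice jars in order

### The job

Move the three spice jars and the pepper mill from the aluminium tray into the wooden spice rack, one to each compartment, keeping their order counted from the handle ends: the one that stood next to the tray's handle goes next to the rack's handle, and so on along the row. Keep them upright and set each one down gently without dropping it, flat on its compartment's floor. Leave the oil bottle, mug and bowl where they are.

Things in the scene. Friction and masses are not known exactly. Their poses are not given: they have to be found in the camera images.
- tall_jar: the tall spice jar: slim round amber glass jar with a round steel lid, 43 mm across, 92 mm tall. Loose, about 0.11 to 0.28 kg. Origin: centre of its underside, z up. It stands upright on a cork pad of the tray at the start.
- wide_jar: the wide spice jar: squat round amber glass jar with a round steel lid, 50 mm across, 74 mm tall. Loose, about 0.11 to 0.28 kg. Origin: centre of its underside, z up. It stands upright on a cork pad of the tray at the start.
- square_jar: the square spice jar: amber glass jar with a square steel lid, 42 by 42 mm (sides along its x and y), 85 mm tall. Loose, about 0.11 to 0.28 kg. Origin: centre of its underside, z up. It stands upright on a cork pad of the tray at the start.
- mill: the pepper mill: turned dark wood, foot 48 mm across, waist 36 mm, round head 40 mm across from 60 to 84 mm above the foot (grip it there), small steel ball on top to 97 mm. Loose, about 0.11 to 0.28 kg. Origin: centre of its underside, z up. It stands upright on a cork pad of the tray at the start.
- pad_1: the round cork pad (58 mm across, 4 mm thick, fixed to the tray) on which the tall jar stands at the start, to within 3 mm of its centre; it stays behind and so marks that jar's starting place. The four pads look alike. Origin: centre of its underside, 6 mm above the worktop; its top, where the jar stands, is 10 mm above the worktop.
- pad_2: the round cork pad (58 mm across, 4 mm thick, fixed to the tray) on which the wide jar stands at the start, to within 3 mm of its centre; it stays behind and so marks that jar's starting place. The four pads look alike. Origin: centre of its underside, 6 mm above the worktop; its top, where the jar stands, is 10 mm above the worktop.
- pad_3: the round cork pad (58 mm across, 4 mm thick, fixed to the tray) on which the square jar stands at the start, to within 3 mm of its centre; it stays behind and so marks that jar's starting place. The four pads look alike. Origin: centre of its underside, 6 mm above the worktop; its top, where the jar stands, is 10 mm above the worktop.
- pad_4: the round cork pad (58 mm across, 4 mm thick, fixed to the tray) on which the mill stands at the start, to within 3 mm of its centre; it stays behind and so marks that jar's starting place. The four pads look alike. Origin: centre of its underside, 6 mm above the worktop; its top, where the jar stands, is 10 mm above the worktop.
- tray: the tray the jars come from: low aluminium, 84 mm (its x) by 276 mm (y), rim 10 mm high, fixed, one arched steel handle 49 mm high at its +y end. Origin: centre of its underside, on the worktop. Pads in a row at its x = 0, y = 99, 33, -33, -99 mm; the first (99) is next to the handle. Bottle (170 mm tall), mug and bowl stand beyond both racks, centred at world x 0.76 to 0.82.
- rack: the empty wooden spice rack: 72 mm (its x) by 270 mm (y), 22 mm high, fixed, one arched steel handle 49 mm high at its -y end. Origin: centre of its underside, on the worktop. Four compartments 60 by 60 mm, floor 6 mm above the worktop, centres at its x = 0, y = -99, -33, 33, 99 mm; the first (-99) is next to the handle. Tray and rack stand side by side, either on the left.
There are look-alikes about, which are no part of the job. What is shaped like the wide_jar but green is not meant.

How it is judged:
At the end, for the whole second after the job is handed in: Each of the four stands upright (within 0.1 rad), released and at rest on the floor of its own compartment (height within 4 mm, within 15 mm of the compartment's centre along both rack axes): the one that started n-th from the tray's handle is in the n-th compartment from the rack's handle (((y of pad_1 in the frame of tray between 0.079 and 0.119 m and y of tall_jar in the frame of rack between -0.114 and -0.084 m) or (y of pad_1 in the frame of tray between 0.013 and 0.053 m and y of tall_jar in the frame of rack between -0.048 and -0.018 m) or (y of pad_1 in the frame of tray between -0.053 and -0.013 m and y of tall_jar in the frame of rack between 0.018 and 0.048 m) or (y of pad_1 in the frame of tray between -0.119 and -0.079 m and y of tall_jar in the frame of rack between 0.084 and 0.114 m)) and x of tall_jar in the frame of rack between -0.015 and 0.015 m and z of tall_jar in the frame of rack between 0.002 and 0.01 m and angle between each of tall_jar, wide_jar, square_jar, mill's own z axis and vertical below 0.1 rad and linear speed of each of tall_jar, wide_jar, square_jar, mill below 0.02 m/s and ((y of pad_2 in the frame of tray between 0.079 and 0.119 m and y of wide_jar in the frame of rack between -0.114 and -0.084 m) or (y of pad_2 in the frame of tray between 0.013 and 0.053 m and y of wide_jar in the frame of rack between -0.048 and -0.018 m) or (y of pad_2 in the frame of tray between -0.053 and -0.013 m and y of wide_jar in the frame of rack between 0.018 and 0.048 m) or (y of pad_2 in the frame of tray between -0.119 and -0.079 m and y of wide_jar in the frame of rack between 0.084 and 0.114 m)) and x of wide_jar in the frame of rack between -0.015 and 0.015 m and z of wide_jar in the frame of rack between 0.002 and 0.01 m and ((y of pad_3 in the frame of tray between 0.079 and 0.119 m and y of square_jar in the frame of rack between -0.114 and -0.084 m) or (y of pad_3 in the frame of tray between 0.013 and 0.053 m and y of square_jar in the frame of rack between -0.048 and -0.018 m) or (y of pad_3 in the frame of tray between -0.053 and -0.013 m and y of square_jar in the frame of rack between 0.018 and 0.048 m) or (y of pad_3 in the frame of tray between -0.119 and -0.079 m and y of square_jar in the frame of rack between 0.084 and 0.114 m)) and x of square_jar in the frame of rack between -0.015 and 0.015 m and z of square_jar in the frame of rack between 0.002 and 0.01 m and ((y of pad_4 in the frame of tray between 0.079 and 0.119 m and y of mill in the frame of rack between -0.114 and -0.084 m) or (y of pad_4 in the frame of tray between 0.013 and 0.053 m and y of mill in the frame of rack between -0.048 and -0.018 m) or (y of pad_4 in the frame of tray between -0.053 and -0.013 m and y of mill in the frame of rack between 0.018 and 0.048 m) or (y of pad_4 in the frame of tray between -0.119 and -0.079 m and y of mill in the frame of rack between 0.084 and 0.114 m)) and x of mill in the frame of rack between -0.015 and 0.015 m and z of mill in the frame of rack between 0.002 and 0.01 m); the robot touches nothing.
It fails at once if a jar or the mill is tipped by more than 35 degrees (angle between any of tall_jar, wide_jar, square_jar, mill's own z axis and vertical above 0.61 rad).
It fails at once if a jar or the mill is dropped (falls free of the fingers faster than 0.55 m/s, about 15 mm of fall) ((linear speed of tall_jar above 0.55 m/s and contact force between the fingers and tall_jar below 0.05 N) or (linear speed of wide_jar above 0.55 m/s and contact force between the fingers and wide_jar below 0.05 N) or (linear speed of square_jar above 0.55 m/s and contact force between the fingers and square_jar below 0.05 N) or (linear speed of mill above 0.55 m/s and contact force between the fingers and mill below 0.05 N)).
It fails at once if the oil bottle, mug or bowl is disturbed (moved by more than 20 mm) (distance of any of mug, bowl, oil from where it was at the start of the episode above 0.02 m).
It also fails if it takes over 96 s, if anything falls off the work surface, if the arm or the gripper's body presses on something with over 40 N, if the wrist force passes 120 N, or if a joint passes its speed limit or range.

### The arm

A 6-joint arm with a two-finger parallel gripper is mounted at the origin on the work surface. World frame = base frame: x ahead of the robot, y to its left, z up, the work surface at z = 0. Lengths are in m, angles in rad, forces in N, time in s.
With the tool pointing down it reaches from about 0.3 to 0.875 m from the base axis. Payload 6.4 kg.
Tool frame: the origin (TCP) lies on the centre line of the jaws, within the pads' length; the fingertips stand 14 mm ahead of it and the grasp point (between the pads) lies 5 mm behind it (manip.finger_overhang is the distance from the TCP to the fingertips, in m); z points along the fingers, y is the line along which they close (so a half turn about z gives the same grasp; the last joint's range is limited). The gripper opens to 88 mm and grips with 3 to 60 N. Pads are 18 mm wide; open, the fingers measure 123 mm over their backs; the gripper's body (75 mm by 187 mm) begins 45 mm behind the grasp point.
Start: joints at [0.916, 0.181, 1.607, -0, 1.354, -0.206], TCP at [0.249, 0.518, 0.253] pointing down, gripper open.
Joint ranges: [-2.99, 2.99], [-0.89, 2.07], [0.3, 2.58], [-1.14, 4.28], [0, 2.63], [-3.12, 3.12]. Speed limits (rad/s): [2.57, 2.57, 3.01, 3.14, 3.14, 3.14].

### API

Orientations are given as a unit quaternion [x, y, z, w].
In Python, from plant import manip, viewer gives the robot as it stands.
- The arm moves only by the shell command python3 -m crank 'ROWS' [OPENING] [FORCE]. ROWS is JSON, a list of rows, each an object with "translation": the shift along the tool's x, y, z in mm, a list of three; "dr": the turn, a rotation vector about the tool's x, y, z in rad, a list of three. In form: [{"translation": [x, y, z], "dr": [ax, ay, az]}, ...]. A call has 1 to 8 rows; each row shifts and turns the commanded pose from where the row before left it, along the tool's axes as they then stand; what a row does not reach is not made up. A row lasts 1/10 s, in which the tool goes at most 50 mm and 8.59 degrees, less where a joint would pass 70% of its speed; a pose out of reach is approached as far as the arm can. A call is refused whole if a number of a shift passes 50 or a number of a turn 0.15, either way. A call with a gripper value outside its range is refused whole. OPENING is the closure, from 0 (fully open) to 1 (shut), set as the call begins (- or left out, the last holds). The fingers move at their own pace and stop on an object; FORCE is the grip in N (left out, the last holds). Time passes only in rows, so rows that do not move let the fingers close. It gives the time, the measured TCP pose, the force, the opening and the grip force at its end, in the units of the state.
- manip.observe(): the state, without advancing time (a new reading comes with each control period).
- viewer.snapshot(name): name is "side" or "top" or "wrist"; returns the picture (400x640x3 uint8, red, green, blue); there is no depth.
- viewer.camera_params(name): a dict with "K" (3x3 intrinsics, pixels), "R" (3x3) and "t" (3): a world point X has camera coordinates R X + t. Camera axes: x right, y down, z forward; pixel columns grow to the right and rows downward; lengths in m; the calibration is good to about 2 mm. The wrist camera is an equidistant fisheye: a pixel r from the principal point sees the ray r / f radians off the axis. A picture is of the moment at which its call begins: read the wrist's pose just before it. camera_params takes no time and is no camera call; for the wrist camera it gives the pose at the moment of the call.
- manip.close_job(): hands the job in; it is judged then, once.
The state is a dict: "time_s": time; "q": joint angles; "qd": joint speeds; "joint_efforts": joint torques, N m; "tool_pos": TCP position; "tcp_rot": TCP orientation; "wrist_force": force on the tool from outside, world axes, zero at the start; "moment": the same for the moment, N m; "finger_gap": opening from 0.0 (shut) to 1.0 (fully open); "grip_force": force on a finger pad.
Only numpy, scipy, OpenCV 4.12 (cv2) and the standard library are available. Lean on these libraries where they do the work, as an engineer would, in place of code of your own. Each camera call takes 0.05 s, during which the arm holds its last target. There are 200 camera calls.

## Working session

There is one attempt and no reset: what is moved stays moved. The work goes in short steps, Python scripts to look and compute and a shell command to move; the robot and the scene stay as the last step left them, time stands still between calls to the robot, and variables do not carry over. Pictures are saved under pics/ and viewed, at most 16 in all, crops included, and the job is handed in when it is done.

```bash
ls; mkdir -p pics; python3 - <<'E'
from plant import manip, viewer
import cv2
s=manip.observe(); print(s)
for n in ("side","top"):
    im=viewer.snapshot(n); cv2.imwrite(f"pics/{n}0.png",im[:,:,::-1]); p=viewer.camera_params(n); print(n,p)
print(viewer.camera_params("wrist"))
E
```

```text
pics
{'time_s': 0.0, 'q': array([ 9.15680826e-01,  1.81535653e-01,  1.60797362e+00,  1.33864335e-05,
        1.35379570e+00, -2.06279027e-01]), 'qd': array([-5.93012078e-04,  5.52418396e-04, -1.63374634e-03,  1.09212214e-03,
        5.99904011e-04,  2.81103148e-05]), 'joint_efforts': array([ 2.28207109e-04, -4.33887184e+01, -3.41849685e+01,  7.02779205e-02,
        3.86913854e-02, -9.58080864e-05]), 'tool_pos': array([0.24916313, 0.51765979, 0.25182976]), 'tcp_rot': array([ 2.22540554e-01,  9.74923058e-01, -7.75244396e-04, -3.63389634e-04]), 'wrist_force': array([0.76641884, 0.32618418, 0.75510853]), 'moment': array([0.02279731, 0.03615895, 0.01663603]), 'grip_force': 0.0, 'finger_gap': 1.001364346768807}
side {'K': array([[362.99192969,   0.        , 317.10146157],
       [  0.        , 362.99192969, 202.1963538 ],
       [  0.        ,   0.        ,   1.        ]]), 'R': array([[ 0.89972503, -0.43636448, -0.00899523],
       [-0.26043641, -0.52021841, -0.81335458],
       [ 0.35023956,  0.73413816, -0.58169872]]), 't': array([-0.46430623,  0.16071516,  0.62045844])}
top {'K': array([[368.93329982,   0.        , 326.59201463],
       [  0.        , 368.93329982, 200.29966116],
       [  0.        ,   0.        ,   1.        ]]), 'R': array([[-0.00825562, -0.99976619, -0.01998531],
       [-0.9850431 ,  0.01157071, -0.17191919],
       [ 0.17211024,  0.01826709, -0.98490831]]), 't': array([0.00112461, 0.51735301, 0.64407792])}
{'K': array([[309.70691629,   0.        , 312.39746832],
       [  0.        , 309.70691629, 196.07733715],
       [  0.        ,   0.        ,   1.        ]]), 'R': array([[ 0.43324255,  0.90127665, -0.00113591],
       [ 0.8641908 , -0.41505695,  0.28443276],
       [ 0.25588113, -0.12421002, -0.95869532]]), 't': array([-0.57378462, -0.03931481,  0.38912185])}
```

View pics/top0.png

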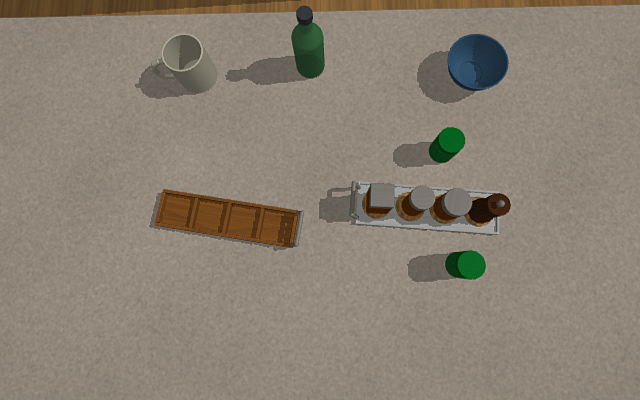

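View pics/side0.png

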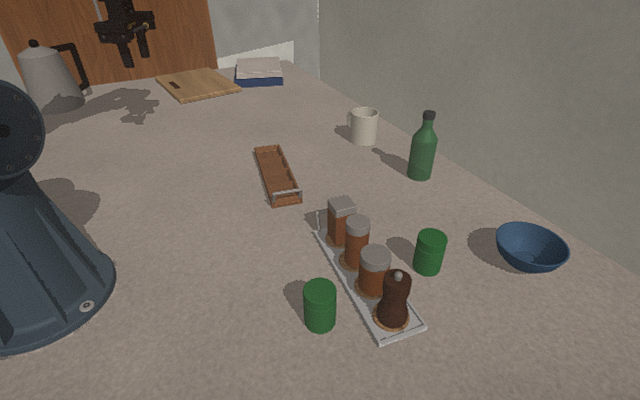

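Top view: the rack is at about (228,218) with its handle at its right end (299,228). The tray is at (427,208) with its handle at its left end (354,203). Next come the square jar (381,196), two round-lidded amber jars (422,198) and (457,203), and the mill (499,205). Look-alikes: the green jars at (450,143) and (467,265) are not meant because they are green, not amber.

```bash
cat > h.py <<'E'
import numpy as np, cv2
from plant import manip, viewer
from scipy.spatial.transform import Rotation as Ro
def ray(p,uv,fish=False):
    K=p["K"]; x=(uv[0]-K[0,2])/K[0,0]; y=(uv[1]-K[1,2])/K[1,1]
    if fish:
        th=np.hypot(x,y); s=np.sin(th)/max(th,1e-9); d=np.array([x*s,y*s,np.cos(th)])
    else: d=np.array([x,y,1.])
    d=p["R"].T@(d/np.linalg.norm(d)); return -p["R"].T@p["t"], d
def plane(p,uv,z,fish=False):
    c,d=ray(p,uv,fish); return c+d*(z-c[2])/d[2]
def tri(rays):
    A=np.zeros((3,3));b=np.zeros(3)
    for c,d in rays:
        M=np.eye(3)-np.outer(d,d);A+=M;b+=M@c
    X=np.linalg.solve(A,b); return X,max(np.linalg.norm((np.eye(3)-np.outer(d,d))@(X-c)) for c,d in rays)
def snap(n,f):
    p=viewer.camera_params(n); im=viewer.snapshot(n); cv2.imwrite("pics/"+f,im[:,:,::-1]); return p,im
def proj(p,X,fish=False):
    c=p["R"]@X+p["t"]; K=p["K"]
    if fish:
        r=np.hypot(c[0],c[1]); th=np.arctan2(r,c[2]); v=c[:2]/r*th
    else: v=c[:2]/c[2]
    return v*K[0,0]+K[:2,2]
E
python3 - <<'E'
from h import *
t=viewer.camera_params("top"); s=viewer.camera_params("side")
np.set_printoptions(precision=4,suppress=True)
for n,uv in dict(rackA=(163,190),rackB=(300,211),rackC=(295,247)).items(): print(n,plane(t,uv,.022))
for n,uv in dict(A=(353,181),B=(499,194),C=(498,234),D=(352,223)).items(): print("tray",n,plane(t,uv,.010))
for n,a,b in [("sq",(382,187),(341,203)),("r1",(423,194),(357,222)),("r2",(458,200),(376,254)),("ball",(500,203),(398,275)),("g1",(452,137),(431,237)),("g2",(471,265),(320,287))]:
    print(n,*tri([ray(t,a),ray(s,b)]))
w=viewer.camera_params("wrist"); st=manip.observe()
c=-w["R"].T@w["t"]; Rt=Ro.from_quat(st["tcp_rot"])
print(Rt.as_matrix(), Rt.inv().apply(c-st["tool_pos"]), Rt.inv().apply(w["R"][2]))
im=cv2.imread("pics/side0.png")[180:350,290:460]; cv2.imwrite("pics/crop0.png",cv2.resize(im,None,fx=3.4,fy=3.4))
E
```

```text
rackA [0.5456 0.3164 0.022 ]
rackB [0.501  0.0477 0.022 ]
rackC [0.4324 0.0569 0.022 ]
tray A [ 0.5616 -0.056   0.01  ]
tray B [ 0.5319 -0.3398  0.01  ]
tray C [ 0.4541 -0.3311  0.01  ]
tray D [ 0.4782 -0.0523  0.01  ]
sq [ 0.5252 -0.0993  0.0931] 0.006306075521615325
r1 [ 0.5138 -0.1688  0.1005] 0.0029242193238119395
r2 [ 0.508  -0.2343  0.0836] 0.00047395523832534776
ball [ 0.4997 -0.299   0.1012] 0.0003704956285708339
g1 [ 0.6243 -0.2334  0.0744] 0.0026914334402217965
g2 [ 0.3979 -0.2512  0.0783] 0.0016596712300206097
[[-0.901   0.4339 -0.0009]
 [ 0.4339  0.901  -0.0012]
 [ 0.0003 -0.0015 -1.    ]] [ 0.0733 -0.0006 -0.1316] [-0.2847  0.0006  0.9586]
```

View pics/crop0.png

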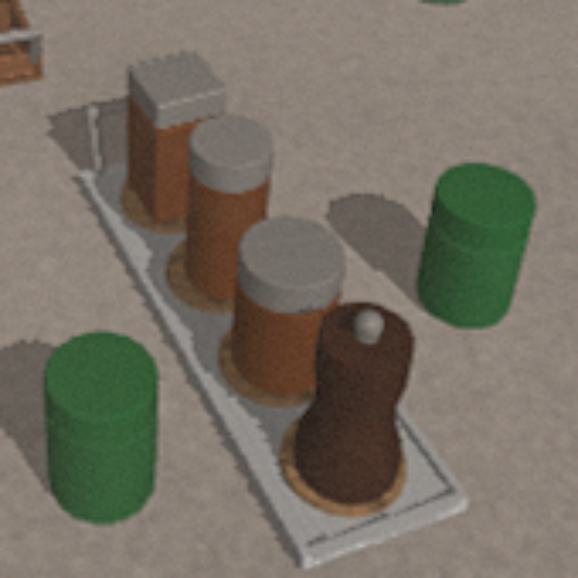

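Crop: the square jar is by the handle, then a slim round jar (measured lid height 0.100, so the tall jar), a wide one (0.084, so the wide jar), and the mill at the far end. Both greens are excluded. Next I'll look closely at the rack with the wrist camera.

```bash

python3 -m crank '[{"translation":[-35,-18,0],"dr":[0,0,0]},{"translation":[-35,-18,0],"dr":[0,0,0]},{"translation":[-35,-18,0],"dr":[0,0,0]},{"translation":[-35,-18,0],"dr":[0,0,0]},{"translation":[-35,-18,0],"dr":[0,0,0]},{"translation":[-35,-18,0],"dr":[0,0,0]},{"translation":[-35,-18,0],"dr":[0,0,0]},{"translation":[-35,-18,0],"dr":[0,0,0]}]' 0
python3 -m crank '[{"translation":[-35,-18,0],"dr":[0,0,0.14]},{"translation":[0,0,0],"dr":[0,0,0.14]},{"translation":[0,0,0],"dr":[0,0,0.14]},{"translation":[0,0,0],"dr":[0,0,0.14]},{"translation":[0,0,0],"dr":[0,0,0.14]},{"translation":[0,0,0],"dr":[0,0,0.14]},{"translation":[0,0,0],"dr":[0,0,0.14]},{"translation":[0,0,0],"dr":[0,0,0.14]}]'
python3 -m crank '[{"translation":[0,0,0],"dr":[0,0,0.14]},{"translation":[0,0,0],"dr":[0,0,0]},{"translation":[0,0,0],"dr":[0,0,0]}]'
python3 -c "
from h import *
snap('wrist','w1.png');s=manip.observe();print(s['tool_pos'],Ro.from_quat(s['tcp_rot']).as_matrix(),s['q'])"
```

```text
time_s: 0.9
tool_pos: [0.4398, 0.2654, 0.2524]
tcp_rot: [0.223, 0.975, -0.0, -0.0]
wrist_force: [1.3, -0.1, -0.5]
finger_gap: 1.0
grip_force: 0.0
time_s: 1.7
tool_pos: [0.4627, 0.2354, 0.2523]
tcp_rot: [0.708, 0.706, -0.0, -0.0]
wrist_force: [0.3, -0.8, -0.2]
finger_gap: 1.001
grip_force: 0.0
time_s: 2.0
tool_pos: [0.4628, 0.2354, 0.2524]
tcp_rot: [0.753, 0.658, -0.0, -0.0]
wrist_force: [0.5, 0.4, 0.1]
finger_gap: 0.997
grip_force: 0.0
[0.46282697 0.23538106 0.25246487] [[ 1.34238668e-01  9.90948889e-01 -5.29209706e-04]
 [ 9.90949003e-01 -1.34238770e-01 -1.61890842e-04]
 [-2.31466010e-04 -5.02687819e-04 -9.99999847e-01]] [ 2.41638552e-01  5.61438363e-02  1.74554123e+00 -3.13795491e-05
  1.34046016e+00  3.76290923e-01]
```

View pics/w1.png

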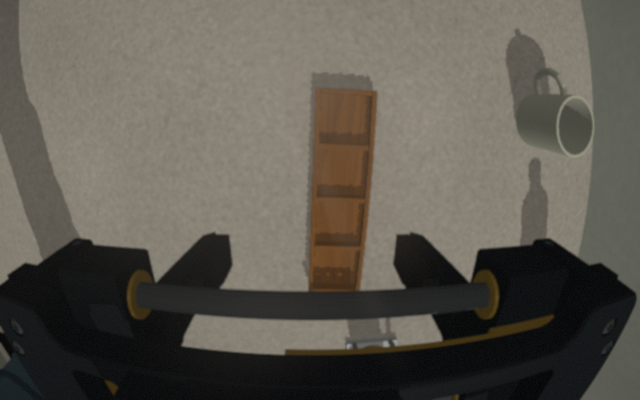

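Wrist view: the rack runs from (345,90) to (335,290), and the gripper hides its handle end. I'll shift the camera toward -y, then go over the tray.

```bash

python3 -m crank '[{"translation":[-40,15,0],"dr":[0,0,0]},{"translation":[-40,15,0],"dr":[0,0,0]},{"translation":[0,0,0],"dr":[0,0,0]},{"translation":[0,0,0],"dr":[0,0,0]}]' >/dev/null
python3 -c "
from h import *
import pickle
p,i=snap('wrist','w2.png');pickle.dump(p,open('w2.pkl','wb'));s=manip.observe();print(s['tool_pos'])"
python3 -m crank '[{"translation":[-40,0,0],"dr":[0,0,0]},{"translation":[-40,0,0],"dr":[0,0,0]},{"translation":[-40,0,0],"dr":[0,0,0]},{"translation":[-40,0,0],"dr":[0,0,0]},{"translation":[-40,0,0],"dr":[0,0,0]},{"translation":[-40,0,0],"dr":[0,0,0]},{"translation":[-40,0,0],"dr":[0,0,0]},{"translation":[-40,0,0],"dr":[0,0,0]}]' >/dev/null
python3 -m crank '[{"translation":[-40,30,0],"dr":[0,0,0]},{"translation":[0,30,0],"dr":[0,0,0]},{"translation":[0,0,0],"dr":[0,0,0]},{"translation":[0,0,0],"dr":[0,0,0]}]'
python3 -c "
from h import *
import pickle
p,i=snap('wrist','w3.png');pickle.dump(p,open('w3.pkl','wb'));s=manip.observe();print(s['tool_pos'])
a=cv2.imread('pics/w2.png')[0:300,200:460];b=cv2.imread('pics/w3.png')[0:300,200:460]
cv2.imwrite('pics/w23.png',cv2.resize(np.hstack([a,b]),None,fx=1.5,fy=1.5,interpolation=2))"
```

```text
[0.48162817 0.15226779 0.25268952]
time_s: 3.7
tool_pos: [0.4918, -0.2114, 0.2521]
tcp_rot: [0.753, 0.658, -0.0, -0.001]
wrist_force: [-0.1, -0.2, 0.1]
finger_gap: 1.001
grip_force: 0.0
[ 0.4914077  -0.2111513   0.25221128]
```

View pics/w23.png

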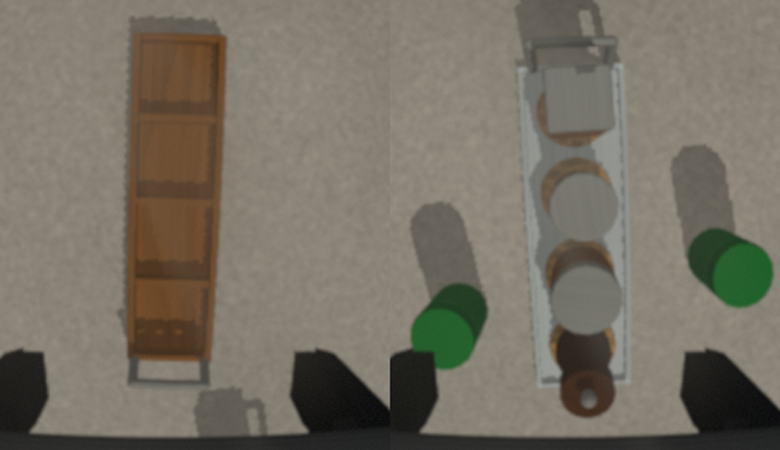

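Left: the rack's rim corners are at about (134,36), (225,36), (131,357) and (210,358). Right: the lids are at square (579,99), tall (584,207), wide (586,298), and the mill's ball at (588,397). Next come the metric fits.

```bash
python3 - <<'E'
from h import *
import pickle
np.set_printoptions(precision=4,suppress=True)
t=viewer.camera_params("top"); p2=pickle.load(open('w2.pkl','rb'));p3=pickle.load(open('w3.pkl','rb'))
im=cv2.imread('pics/w2.png'); hsv=cv2.cvtColor(im,cv2.COLOR_BGR2HSV)
def big(m): 
    m=cv2.morphologyEx(m,cv2.MORPH_CLOSE,np.ones((5,5))); c,_=cv2.findContours(m,0,1); return max(c,key=cv2.contourArea)[:,0,:].astype(float)
m=((hsv[...,0]<18)&(hsv[...,1]>110)&(hsv[...,2]>25)).astype(np.uint8)
def rect(c,p,z,fish):
    P=np.array([plane(p,u,z,fish)[:2] for u in c]).astype(np.float32); r=cv2.minAreaRect(P*1000); return r,cv2.boxPoints(r)
print("rack w2",rect(big(m),p2,.022,True))
it=cv2.imread('pics/top0.png'); h=cv2.cvtColor(it,cv2.COLOR_BGR2HSV)
mt=((h[...,0]<18)&(h[...,1]>110)).astype(np.uint8); mt[:150]=0; mt[:,320:]=0
print("rack top",rect(big(mt),t,.022,False))
q=lambda x,y,o=390:((x-o)/1.5+200-.17,y/1.5-.17)
# rack far-end height: w2 corners with top corners
for n,a,b in [("far+x",q(224,36,0),(163,190)),("hnd+x",q(210,358,0),(299.5,211)),("hnd-x",q(130,357,0),(295,246))]: print(n,*tri([ray(p2,a,True),ray(t,b)]))
for n,a,b,z in [("sq",(579,99),(382,187),.095),("tall",(584,207),(423,194),.102),("wide",(586,298),(458,200),.084),("ball",(588,397),(500,203),.105)]:
    print(n,*tri([ray(p3,q(*a),True),ray(t,b)]),plane(p3,q(*a),z,True),plane(t,b,z))
print("sq corners",[plane(p3,q(*a),.095,True)[:2] for a in [(544,67),(611,67),(613,131),(547,133)]])
T=np.array([plane(p3,q(*a),.010,True)[:2] for a in [(519,66),(621,64),(629,380),(540,384)]]);print("tray",T,T.mean(0))
# jar radii check and lid masks in w3
i3=cv2.imread('pics/w3.png');h3=cv2.cvtColor(i3,cv2.COLOR_BGR2HSV)
for x,y in [(579,99),(584,207),(586,298),(530,200),(570,155)]: u=q(x,y); print(h3[int(u[1]),int(u[0])])
for n,a in [("g+",(742,274)),("g-",(443,338))]: print(n,plane(p3,q(*a),.074,True))
E
```

```text
rack w2 (((491.31005859375, 191.45101928710938), (267.2153625488281, 70.09835052490234), 80.21595001220703), array([[434.066 ,  65.7427],
       [503.1448,  53.8306],
       [548.5541, 317.1593],
       [479.4753, 329.0715]], dtype=float32))
rack top (((489.9241638183594, 189.3940887451172), (271.5872497558594, 71.65000915527344), 80.30355834960938), array([[431.7395,  61.5744],
       [502.3659,  49.5065],
       [548.1088, 317.2138],
       [477.4824, 329.2817]], dtype=float32))
far+x [0.5477 0.3191 0.0161] 0.000953282783744453
hnd+x [0.5038 0.0498 0.0079] 0.0007447523629178789
hnd-x [0.4345 0.0589 0.005 ] 0.0006712383761992457
sq [ 0.5225 -0.1018  0.1114] 0.005531807512402541 [ 0.5187 -0.1025  0.095 ] [ 0.5309 -0.1013  0.095 ]
tall [ 0.5128 -0.1668  0.1169] 0.0010181770604488565 [ 0.5127 -0.1691  0.102 ] [ 0.5163 -0.1697  0.102 ]
wide [ 0.5069 -0.2302  0.0932] 0.0009852856808334916 [ 0.5072 -0.2321  0.084 ] [ 0.5083 -0.2344  0.084 ]
ball [ 0.5002 -0.3011  0.096 ] 8.003255229934568e-05 [ 0.5002 -0.296   0.105 ] [ 0.4988 -0.2971  0.105 ]
sq corners [array([ 0.5003, -0.0794]), array([ 0.541 , -0.0844]), array([ 0.5368, -0.1249]), array([ 0.4965, -0.1211])]
tray [[ 0.4804 -0.0579]
 [ 0.5608 -0.0665]
 [ 0.5384 -0.3374]
 [ 0.4582 -0.3301]] [ 0.5094 -0.1979]
[ 23  19 120]
[ 27  19 119]
[ 27  20 116]
[ 48   9 145]
[ 38   9 115]
g+ [ 0.6224 -0.2325  0.074 ]
g- [ 0.4003 -0.2517  0.074 ]
```

Two views put the lids at 0.093, 0.1005, 0.084 and 0.101, matching the description. The rack centre is about (0.4906, 0.1897) with yaw -9.75°, measured 272 x 72 mm. I'll grasp the wide jar first, after one quick check of the rack's height in the side view.

```bash

python3 -m crank '[{"translation":[-10,10,40],"dr":[0,0,0]},{"translation":[-9,9,40],"dr":[0,0,0]},{"translation":[0,0,40],"dr":[0,0,0]},{"translation":[0,0,20],"dr":[0,0,0]},{"translation":[0,0,10],"dr":[0,0,0]},{"translation":[0,0,0],"dr":[0,0,0]},{"translation":[0,0,0],"dr":[0,0,0]}]' 0
python3 - <<'E'
import cv2
im=cv2.imread('pics/side0.png')[135:215,240:320]; cv2.imwrite('pics/crop1.png',cv2.resize(im,None,fx=7,fy=7,interpolation=2))
E
```

```text
time_s: 4.45
tool_pos: [0.5084, -0.2341, 0.1041]
tcp_rot: [0.754, 0.657, 0.0, 0.001]
wrist_force: [0.4, 0.7, 0.2]
finger_gap: 1.001
grip_force: 0.0
```

View pics/crop1.png

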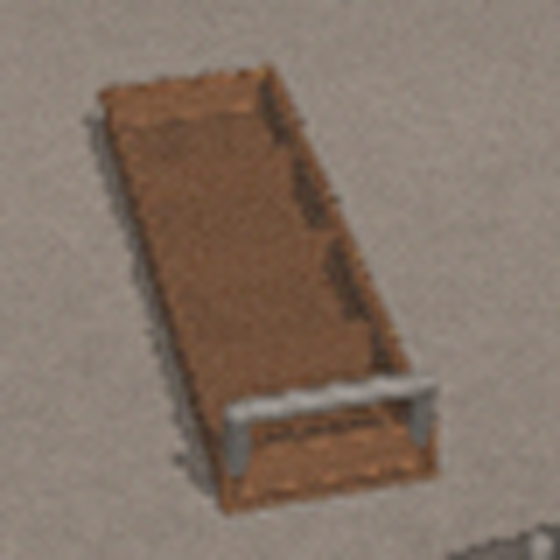

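The side crop shows the rack's far rim corners at side pixels (254.6,148.1) and (278.6,144.4). I'll triangulate those, then descend and close on the wide jar.

```bash
python3 - <<'E'
from h import *
import pickle
p2=pickle.load(open('w2.pkl','rb'));s=viewer.camera_params("side");t=viewer.camera_params("top")
q=lambda x,y:(x/1.5+200-.17,y/1.5-.17)
print(*tri([ray(p2,q(225,36),True),ray(s,(278.6,144.4))]),*tri([ray(t,(163,190)),ray(s,(278.6,144.4))]),*tri([ray(p2,q(134,36),True),ray(s,(254.6,148.1))]))
E
python3 -m crank '[{"translation":[1.5,-1,15],"dr":[0,0,0]},{"translation":[0,0,15],"dr":[0,0,0]},{"translation":[0,0,14],"dr":[0,0,0]},{"translation":[0,0,0],"dr":[0,0,0]},{"translation":[0,0,0],"dr":[0,0,0]}]' 0
python3 -m crank '[{"translation":[0,0,0],"dr":[0,0,0]},{"translation":[0,0,0],"dr":[0,0,0]},{"translation":[0,0,0],"dr":[0,0,0]},{"translation":[0,0,0],"dr":[0,0,0]},{"translation":[0,0,0],"dr":[0,0,0]},{"translation":[0,0,0],"dr":[0,0,0]}]' 1 20
```

```text
[0.54854673 0.31748285 0.02119374] 0.00010903593948889403 [0.54669671 0.31610169 0.02203914] 0.0011953814568271528 [0.47951506 0.32623914 0.02147551] 0.0005798801962343401
time_s: 4.95
tool_pos: [0.5066, -0.2323, 0.0579]
tcp_rot: [0.754, 0.657, -0.0, -0.001]
wrist_force: [0.4, -0.7, -0.2]
finger_gap: 0.998
grip_force: 0.0
time_s: 5.55
tool_pos: [0.5072, -0.2326, 0.059]
tcp_rot: [0.754, 0.657, 0.0, 0.0]
wrist_force: [0.3, 1.5, 1.5]
finger_gap: 0.561
grip_force: 20.0
```

The rack rim measures 21–22 mm, as described. The wide jar is gripped at a gap of 49.4 mm (expected 50). Now I'll lift it and carry it to compartment 3.

```bash

python3 -m crank '[{"translation":[0,0,-10],"dr":[0,0,0]},{"translation":[0,0,-25],"dr":[0,0,0]},{"translation":[0,0,-35],"dr":[0,0,0]},{"translation":[0,0,-35],"dr":[0,0,0]},{"translation":[10,-1,-25],"dr":[0,0,0]},{"translation":[25,-4,-10],"dr":[0,0,0]},{"translation":[40,-7,0],"dr":[0,0,0]},{"translation":[40,-7,0],"dr":[0,0,0]}]'
python3 -m crank '[{"translation":[45,-7,0],"dr":[0,0,0]},{"translation":[45,-7,0],"dr":[0,0,0]},{"translation":[45,-7,0],"dr":[0,0,0]},{"translation":[45,-7,0],"dr":[0,0,0]},{"translation":[45,-7,0],"dr":[0,0,0]},{"translation":[40,-7,0],"dr":[0,0,0]},{"translation":[35,-7,0],"dr":[0,0,0]},{"translation":[25,-5,0],"dr":[0,0,0]}]'
python3 -m crank '[{"translation":[9,-2,20],"dr":[0,0,0]},{"translation":[0,0,30],"dr":[0,0,0]},{"translation":[0,0,20],"dr":[0,0,0]},{"translation":[0,0,10],"dr":[0,0,0]},{"translation":[0,0,0],"dr":[0,0,0]},{"translation":[0,0,0],"dr":[0,0,0]}]'
python3 -c "
from h import *
snap('top','t1.png');p,i=snap('side','s1.png')
a=cv2.imread('pics/t1.png')[130:290,130:330];b=cv2.imread('pics/s1.png')[60:220,200:400]
cv2.imwrite('pics/ts1.png',cv2.resize(np.hstack([a,b]),None,fx=2,fy=2,interpolation=2))"
```

```text
time_s: 6.35
tool_pos: [0.5038, -0.1153, 0.1997]
tcp_rot: [0.755, 0.656, 0.0, 0.0]
wrist_force: [0.4, 0.2, -1.5]
finger_gap: 0.556
grip_force: 20.0
time_s: 7.15
tool_pos: [0.4944, 0.2156, 0.1991]
tcp_rot: [0.754, 0.657, 0.0, -0.0]
wrist_force: [-0.3, -0.7, -2.3]
finger_gap: 0.558
grip_force: 20.0
time_s: 7.75
tool_pos: [0.4951, 0.2225, 0.1196]
tcp_rot: [0.754, 0.657, 0.0, 0.0]
wrist_force: [0.4, 0.4, -1.7]
finger_gap: 0.56
grip_force: 20.0
```

View pics/ts1.png

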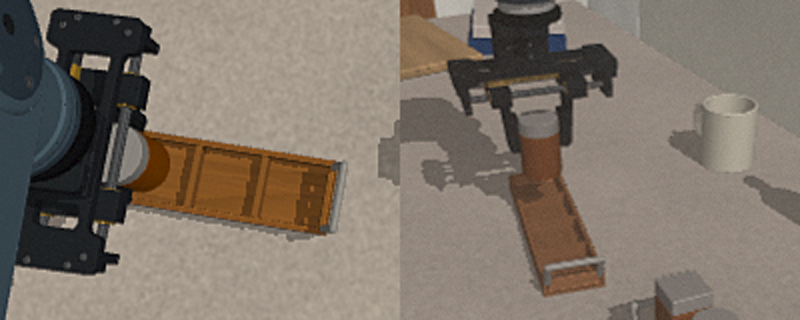

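Over compartment 3 the jar hangs upright. In the side view its mid-height columns are 261–280.5, with its centre at 270.7. I'll check that against the TCP.

```bash
python3 - <<'E'
from h import *
s=viewer.camera_params("side");im=cv2.cvtColor(cv2.imread('pics/s1.png'),cv2.COLOR_BGR2HSV)
m=(im[...,0]<15)&(im[...,1]>90)
for r in (134,140,145):
    c=np.where(m[r,255:290])[0]+255; print(r,c.min(),c.max())
for z in (.12,.105,.09):
    print(proj(s,np.array([.4951,.2225,z])),proj(s,np.array([.4951,.2275,z])))
E
```

```text
134 261 279
140 261 279
145 262 279
[269.23333404 127.92198758] [268.54172551 127.16836138]
[269.75407399 133.58712551] [269.06704774 132.81769666]
[270.26477098 139.14300602] [269.58227957 138.3585195 ]
```

The column agrees within about a millimetre. Descending.

```bash

python3 -m crank '[{"translation":[0,1,20],"dr":[0,0,0]},{"translation":[0,0,20],"dr":[0,0,0]},{"translation":[0,0,10],"dr":[0,0,0]},{"translation":[0,0,5],"dr":[0,0,0]},{"translation":[0,0,3],"dr":[0,0,0]},{"translation":[0,0,0],"dr":[0,0,0]},{"translation":[0,0,0],"dr":[0,0,0]}]'
python3 -m crank '[{"translation":[0,0,2],"dr":[0,0,0]},{"translation":[0,0,2],"dr":[0,0,0]},{"translation":[0,0,1],"dr":[0,0,0]},{"translation":[0,0,0],"dr":[0,0,0]},{"translation":[0,0,0],"dr":[0,0,0]}]'
```

```text
time_s: 8.55
tool_pos: [0.4961, 0.2225, 0.0615]
tcp_rot: [0.754, 0.657, 0.001, 0.0]
wrist_force: [-0.6, -0.0, -1.7]
finger_gap: 0.561
grip_force: 20.0
time_s: 9.05
tool_pos: [0.4954, 0.2224, 0.0557]
tcp_rot: [0.754, 0.657, -0.0, -0.0]
wrist_force: [-0.6, -0.0, -1.9]
finger_gap: 0.557
grip_force: 20.0
```

```bash

python3 -m crank '[{"translation":[0,0,1],"dr":[0,0,0]},{"translation":[0,0,0.5],"dr":[0,0,0]},{"translation":[0,0,0],"dr":[0,0,0]},{"translation":[0,0,0],"dr":[0,0,0]}]'
```

```text
time_s: 9.45
tool_pos: [0.4957, 0.2224, 0.0549]
tcp_rot: [0.754, 0.657, 0.0, 0.0]
wrist_force: [-3.0, -0.7, 4.7]
finger_gap: 0.558
grip_force: 20.0
```

It touched down at the expected height (z force +6 N from the hanging value). I'll release, retreat, and go to the tall jar.

```bash

python3 -m crank '[{"translation":[0,0,0],"dr":[0,0,0]},{"translation":[0,0,0],"dr":[0,0,0]},{"translation":[0,0,0],"dr":[0,0,0]},{"translation":[0,0,0],"dr":[0,0,0]},{"translation":[0,0,0],"dr":[0,0,0]},{"translation":[0,0,-10],"dr":[0,0,0]},{"translation":[0,0,-30],"dr":[0,0,0]},{"translation":[0,0,-40],"dr":[0,0,0]}]' 0
python3 -m crank '[{"translation":[-10,2,-40],"dr":[0,0,0]},{"translation":[-30,6,-30],"dr":[0,0,0]},{"translation":[-45,8,0],"dr":[0,0,0]},{"translation":[-45,8,0],"dr":[0,0,0]},{"translation":[-45,8,0],"dr":[0,0,0]},{"translation":[-45,8,0],"dr":[0,0,0]},{"translation":[-45,8,0],"dr":[0,0,0]},{"translation":[-45,8,0],"dr":[0,0,0]}]'
python3 -m crank '[{"translation":[-45,8,20],"dr":[0,0,0]},{"translation":[-30,6,30],"dr":[0,0,0]},{"translation":[0,0,25],"dr":[0,0,0]},{"translation":[0,0,0],"dr":[0,0,0]},{"translation":[0,0,0],"dr":[0,0,0]},{"translation":[0,0,0],"dr":[0,0,0]}]'
```

```text
time_s: 10.25
tool_pos: [0.494, 0.222, 0.1339]
tcp_rot: [0.754, 0.657, -0.002, -0.001]
wrist_force: [-0.1, 0.2, 0.2]
finger_gap: 0.997
grip_force: 0.0
time_s: 11.05
tool_pos: [0.5082, -0.0942, 0.2052]
tcp_rot: [0.754, 0.657, 0.0, 0.001]
wrist_force: [-0.0, 0.5, -0.3]
finger_gap: 0.999
grip_force: 0.0
time_s: 11.65
tool_pos: [0.5129, -0.1684, 0.1311]
tcp_rot: [0.754, 0.657, 0.0, 0.001]
wrist_force: [-0.0, 0.5, 1.1]
finger_gap: 1.0
grip_force: 0.0
```

```bash

python3 -m crank '[{"translation":[0,0,20],"dr":[0,0,0]},{"translation":[0,0,20],"dr":[0,0,0]},{"translation":[0,0,15],"dr":[0,0,0]},{"translation":[0,0,6],"dr":[0,0,0]},{"translation":[0,0,0],"dr":[0,0,0]},{"translation":[0,0,0],"dr":[0,0,0]}]' 0
python3 -m crank '[{"translation":[0,0,0],"dr":[0,0,0]},{"translation":[0,0,0],"dr":[0,0,0]},{"translation":[0,0,0],"dr":[0,0,0]},{"translation":[0,0,0],"dr":[0,0,0]},{"translation":[0,0,0],"dr":[0,0,0]},{"translation":[0,0,0],"dr":[0,0,0]},{"translation":[0,0,0],"dr":[0,0,0]}]' 1 20
python3 -c "
from h import *
snap('top','t2.png');cv2.imwrite('pics/t2c.png',cv2.resize(cv2.imread('pics/t2.png')[120:300,140:540],None,fx=2,fy=2,interpolation=2))"
```

```text
time_s: 12.25
tool_pos: [0.5125, -0.1688, 0.069]
tcp_rot: [0.754, 0.657, 0.0, 0.001]
wrist_force: [-0.4, 0.2, 1.2]
finger_gap: 1.0
grip_force: 0.0
time_s: 12.95
tool_pos: [0.5119, -0.1686, 0.0682]
tcp_rot: [0.754, 0.657, 0.0, -0.0]
wrist_force: [0.2, 0.7, -0.0]
finger_gap: 0.47
grip_force: 20.0
```

View pics/t2c.png

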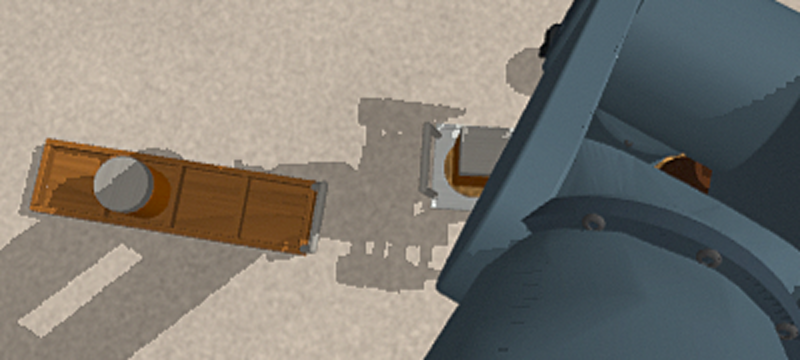

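The wide jar stands in the third compartment from the handle, with its lid at top pixel (202,212). The tall jar is gripped (gap 41 mm). I'll carry it to compartment 2.

```bash

python3 -m crank '[{"translation":[0,0,-10],"dr":[0,0,0]},{"translation":[0,0,-25],"dr":[0,0,0]},{"translation":[0,0,-35],"dr":[0,0,0]},{"translation":[0,0,-35],"dr":[0,0,0]},{"translation":[10,-2,-25],"dr":[0,0,0]},{"translation":[25,-6,-10],"dr":[0,0,0]},{"translation":[40,-9,0],"dr":[0,0,0]},{"translation":[40,-9,0],"dr":[0,0,0]}]'
python3 -m crank '[{"translation":[45,-10,0],"dr":[0,0,0]},{"translation":[45,-10,0],"dr":[0,0,0]},{"translation":[40,-9,0],"dr":[0,0,0]},{"translation":[30,-7,0],"dr":[0,0,0]},{"translation":[20,-5,0],"dr":[0,0,0]},{"translation":[16,-3,0],"dr":[0,0,0]},{"translation":[8,-1,10],"dr":[0,0,0]},{"translation":[0,0,25],"dr":[0,0,0]}]'
python3 -m crank '[{"translation":[0,0,30],"dr":[0,0,0]},{"translation":[0,0,20],"dr":[0,0,0]},{"translation":[0,0,5],"dr":[0,0,0]},{"translation":[0,0,0],"dr":[0,0,0]},{"translation":[0,0,0],"dr":[0,0,0]},{"translation":[0,0,0],"dr":[0,0,0]}]'
python3 - <<'E'
from h import *
t=viewer.camera_params("top"); x=plane(t,(202,212),.080)[:2]-np.array([.4906,.1897]);a=-9.75*np.pi/180
print("wide in rack",x@[np.cos(a),np.sin(a)],x@[-np.sin(a),np.cos(a)])
s,i=snap("side","s2.png");im=cv2.cvtColor(cv2.imread('pics/s2.png'),cv2.COLOR_BGR2HSV)
P=manip.observe()["tool_pos"]; m=(im[...,0]<15)&(im[...,1]>90)
for dz in (-.01,-.03,-.05):
    u=proj(s,P+[0,0,dz]);c=int(u[0]);r=int(u[1]);k=np.where(m[r,c-25:c+25])[0]+c-25; print(u,k.min(),k.max(),len(k))
cv2.imwrite('pics/s2c.png',cv2.resize(cv2.imread('pics/s2.png')[60:220,200:400],None,fx=3,fy=3,interpolation=2))
E
```

```text
time_s: 13.8
tool_pos: [0.5018, -0.0503, 0.2094]
tcp_rot: [0.755, 0.656, 0.0, 0.001]
wrist_force: [-0.0, 0.8, -2.1]
finger_gap: 0.475
grip_force: 20.0
time_s: 14.6
tool_pos: [0.4869, 0.1581, 0.1748]
tcp_rot: [0.754, 0.657, 0.002, 0.001]
wrist_force: [1.1, -0.1, -0.6]
finger_gap: 0.472
grip_force: 20.0
time_s: 15.2
tool_pos: [0.4865, 0.1571, 0.1195]
tcp_rot: [0.754, 0.657, 0.001, 0.001]
wrist_force: [0.2, 0.5, -1.1]
finger_gap: 0.472
grip_force: 20.0
wide in rack -0.0024190973323471358 0.026659691112222026
[275.63336829 143.28310113] 268 284 17
[276.27468592 150.99917536] 255 284 24
[276.89876694 158.50786557] 257 285 29
```

View pics/s2c.png

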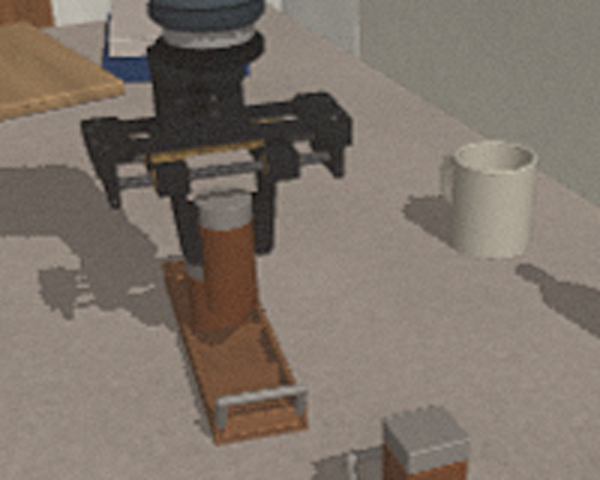

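The tall jar hangs upright over compartment 2. The wide jar's lid reads slightly toward the handle (y about 27 against 33, within tolerance), so I'll bias +2 mm along the rack and descend.

```bash

python3 -m crank '[{"translation":[2,-1,15],"dr":[0,0,0]},{"translation":[0,0,20],"dr":[0,0,0]},{"translation":[0,0,10],"dr":[0,0,0]},{"translation":[0,0,5],"dr":[0,0,0]},{"translation":[0,0,2],"dr":[0,0,0]},{"translation":[0,0,0],"dr":[0,0,0]},{"translation":[0,0,0],"dr":[0,0,0]}]'
python3 -m crank '[{"translation":[0,0,1],"dr":[0,0,0]},{"translation":[0,0,1],"dr":[0,0,0]},{"translation":[0,0,0],"dr":[0,0,0]},{"translation":[0,0,0],"dr":[0,0,0]}]'

```

```text
time_s: 15.95
tool_pos: [0.4853, 0.1593, 0.0669]
tcp_rot: [0.754, 0.657, 0.0, 0.0]
wrist_force: [0.1, 0.3, -2.2]
finger_gap: 0.472
grip_force: 20.0
time_s: 16.35
tool_pos: [0.4847, 0.1592, 0.0642]
tcp_rot: [0.754, 0.657, -0.0, 0.0]
wrist_force: [0.5, -1.0, -2.3]
finger_gap: 0.473
grip_force: 20.0
```

```bash

python3 -m crank '[{"translation":[0,0,1],"dr":[0,0,0]},{"translation":[0,0,0],"dr":[0,0,0]},{"translation":[0,0,0],"dr":[0,0,0]}]'

```

```text
time_s: 16.65
tool_pos: [0.4851, 0.1593, 0.0641]
tcp_rot: [0.754, 0.657, 0.0, 0.0]
wrist_force: [-2.3, -0.9, 5.8]
finger_gap: 0.47
grip_force: 20.0
```

Contact. I'll release it and go to the square jar.

```bash

python3 -m crank '[{"translation":[0,0,0],"dr":[0,0,0]},{"translation":[0,0,0],"dr":[0,0,0]},{"translation":[0,0,0],"dr":[0,0,0]},{"translation":[0,0,0],"dr":[0,0,0]},{"translation":[0,0,0],"dr":[0,0,0]},{"translation":[0,0,-10],"dr":[0,0,0]},{"translation":[0,0,-30],"dr":[0,0,0]},{"translation":[0,0,-40],"dr":[0,0,0]}]' 0
python3 -m crank '[{"translation":[-10,2,-40],"dr":[0,0,0]},{"translation":[-30,9,-20],"dr":[0,0,0]},{"translation":[-45,12,0],"dr":[0,0,0]},{"translation":[-45,12,0],"dr":[0,0,0]},{"translation":[-45,12,0],"dr":[0,0,0]},{"translation":[-40,12,0],"dr":[0,0,0]},{"translation":[-28,9,20],"dr":[0,0,0]},{"translation":[-10,3,30],"dr":[0,0,0]}]'
python3 -m crank '[{"translation":[0,0,23],"dr":[0,0,0]},{"translation":[0,0,0],"dr":[0,0,0]},{"translation":[0,0,0],"dr":[0,0,0]},{"translation":[0,0,0],"dr":[0,0,0]}]'
python3 - <<'E'
from h import *
snap("top","t3.png")
p,i=snap("wrist","w4.png")
a=cv2.imread('pics/w4.png')[0:300,200:460];cv2.imwrite('pics/w4c.png',cv2.resize(a,None,fx=2,fy=2,interpolation=2))
E
```

```text
time_s: 17.45
tool_pos: [0.4832, 0.1591, 0.143]
tcp_rot: [0.754, 0.657, -0.002, -0.001]
wrist_force: [0.4, -0.6, -0.3]
finger_gap: 1.001
grip_force: 0.0
time_s: 18.25
tool_pos: [0.5224, -0.105, 0.1556]
tcp_rot: [0.755, 0.656, 0.001, 0.003]
wrist_force: [0.4, 0.3, -0.2]
finger_gap: 0.999
grip_force: 0.0
time_s: 18.65
tool_pos: [0.5213, -0.1012, 0.132]
tcp_rot: [0.754, 0.657, 0.001, 0.001]
wrist_force: [-0.2, -0.6, 0.7]
finger_gap: 0.997
grip_force: 0.0
```

View pics/w4c.png

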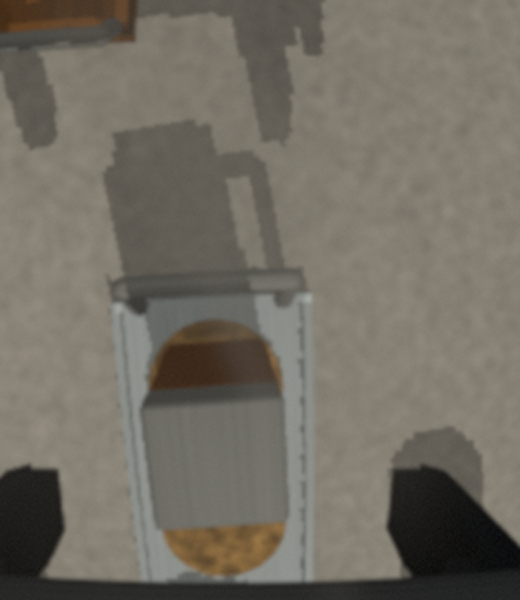

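Close view of the square jar: the lid corners are at crop pixels (143,404), (279,394), (286,519) and (159,529). Its centre comes from those.

```bash
python3 - <<'E'
from h import *
np.set_printoptions(precision=4,suppress=True)
p=viewer.camera_params("wrist")
C=np.array([plane(p,(x/2+199.75,y/2-.25),.095,True)[:2] for x,y in [(143,404),(279,394),(286,519),(159,529)]])
print(C,C.mean(0),np.linalg.norm(np.diff(C,axis=0),axis=1),manip.observe()["tool_pos"])
E
```

```text
[[ 0.5007 -0.0786]
 [ 0.5396 -0.081 ]
 [ 0.5375 -0.1213]
 [ 0.4981 -0.1194]] [ 0.519  -0.1001] [0.039  0.0403 0.0394] [ 0.5213 -0.1011  0.132 ]
```

```bash

python3 -m crank '[{"translation":[1,-2,5],"dr":[0,0,-0.08]},{"translation":[0,0,20],"dr":[0,0,0]},{"translation":[0,0,20],"dr":[0,0,0]},{"translation":[0,0,12],"dr":[0,0,0]},{"translation":[0,0,5],"dr":[0,0,0]},{"translation":[0,0,0],"dr":[0,0,0]},{"translation":[0,0,0],"dr":[0,0,0]}]' 0
python3 -m crank '[{"translation":[0,0,0],"dr":[0,0,0]},{"translation":[0,0,0],"dr":[0,0,0]},{"translation":[0,0,0],"dr":[0,0,0]},{"translation":[0,0,0],"dr":[0,0,0]},{"translation":[0,0,0],"dr":[0,0,0]},{"translation":[0,0,0],"dr":[0,0,0]},{"translation":[0,0,0],"dr":[0,0,0]}]' 1 20
python3 -m crank '[{"translation":[0,0,-10],"dr":[0,0,0]},{"translation":[0,0,-25],"dr":[0,0,0]},{"translation":[0,0,-35],"dr":[0,0,0]},{"translation":[0,0,-35],"dr":[0,0,0.05]},{"translation":[0,0,-25],"dr":[0,0,0.06]},{"translation":[0,0,0],"dr":[0,0,0]},{"translation":[0,0,0],"dr":[0,0,0]}]'
python3 - <<'E'
from h import *
from h import *
np.set_printoptions(precision=4,suppress=True)
s=manip.observe();R=Ro.from_quat(s["tcp_rot"]);print(R.as_matrix()[:2,:2])
print("to n1 mm",R.inv().apply(np.array([.4738,.0921,s["tool_pos"][2]])-s["tool_pos"])*1000)
t=viewer.camera_params("top");im=cv2.imread('pics/t3.png')
cv2.imwrite('pics/t3c.png',cv2.resize(im[150:280,130:330],None,fx=4,fy=4,interpolation=2))
E
```

```text
time_s: 19.45
tool_pos: [0.519, -0.1001, 0.069]
tcp_rot: [0.727, 0.686, 0.0, 0.001]
wrist_force: [-0.6, 0.1, 0.3]
finger_gap: 0.997
grip_force: 0.0
time_s: 20.15
tool_pos: [0.5185, -0.0999, 0.0682]
tcp_rot: [0.727, 0.686, 0.0, 0.0]
wrist_force: [0.4, 0.5, 1.4]
finger_gap: 0.471
grip_force: 20.0
time_s: 20.85
tool_pos: [0.5182, -0.0998, 0.198]
tcp_rot: [0.763, 0.646, 0.0, 0.0]
wrist_force: [-0.0, -0.0, -3.5]
finger_gap: 0.472
grip_force: 20.0
[[ 0.1656  0.9862]
 [ 0.9862 -0.1656]]
to n1 mm [181.8638 -75.5222  -0.039 ]
```

View pics/t3c.png

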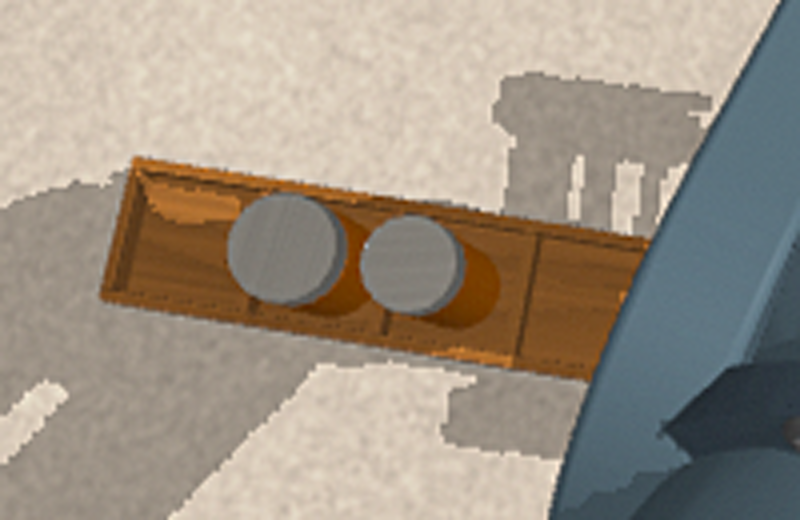

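Both jars stand in their compartments: wide at crop (287,248), tall at (412,265). I'll carry the square jar to compartment 1.

```bash

python3 -m crank '[{"translation":[15,-6,0],"dr":[0,0,0]},{"translation":[30,-12,0],"dr":[0,0,0]},{"translation":[40,-17,0],"dr":[0,0,0]},{"translation":[40,-17,0],"dr":[0,0,0]},{"translation":[30,-13,0],"dr":[0,0,0]},{"translation":[18,-7,0],"dr":[0,0,0]},{"translation":[9,-3,10],"dr":[0,0,0]},{"translation":[0,0,25],"dr":[0,0,0]}]'
python3 -m crank '[{"translation":[0,0,30],"dr":[0,0,0]},{"translation":[0,0,20],"dr":[0,0,0]},{"translation":[0,0,0],"dr":[0,0,0]},{"translation":[0,0,0],"dr":[0,0,0]},{"translation":[0,0,0],"dr":[0,0,0]}]'
python3 - <<'E'
from h import *
t=viewer.camera_params("top");a=-9.75*np.pi/180
for n,u,z in [("wide",(201.75,212),.08),("tall",(233,216.25),.098)]:
    x=plane(t,u,z)[:2]-np.array([.4906,.1897]);print(n,x@[np.cos(a),np.sin(a)],x@[-np.sin(a),np.cos(a)])
s,i=snap("side","s3.png")
P=manip.observe()["tool_pos"];print(P)
im=cv2.imread('pics/s3.png');cv2.imwrite('pics/s3c.png',cv2.resize(im[70:230,200:380],None,fx=3,fy=3,interpolation=2))
E
```

```text
time_s: 21.65
tool_pos: [0.475, 0.0937, 0.1629]
tcp_rot: [0.763, 0.646, 0.001, 0.001]
wrist_force: [0.7, 0.3, -2.4]
finger_gap: 0.473
grip_force: 20.0
time_s: 22.15
tool_pos: [0.4755, 0.092, 0.1139]
tcp_rot: [0.764, 0.645, 0.0, 0.0]
wrist_force: [-0.2, -0.4, -2.3]
finger_gap: 0.474
grip_force: 20.0
wide -0.0024897984228033033 0.02710039203051798
tall -0.0026174208518195195 -0.034743983234128695
[0.47571881 0.09196791 0.1141799 ]
```

View pics/s3c.png

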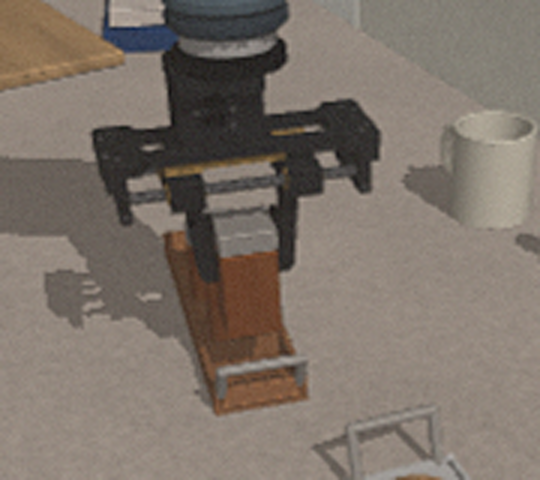

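```bash

python3 -m crank '[{"translation":[2,-1,15],"dr":[0,0,0]},{"translation":[0,0,16],"dr":[0,0,0]},{"translation":[0,0,10],"dr":[0,0,0]},{"translation":[0,0,4],"dr":[0,0,0]},{"translation":[0,0,2],"dr":[0,0,0]},{"translation":[0,0,1],"dr":[0,0,0]},{"translation":[0,0,0],"dr":[0,0,0]},{"translation":[0,0,0],"dr":[0,0,0]}]'
python3 -m crank '[{"translation":[0,0,1],"dr":[0,0,0]},{"translation":[0,0,0],"dr":[0,0,0]},{"translation":[0,0,0],"dr":[0,0,0]}]'

```

```text
time_s: 23.0
tool_pos: [0.4746, 0.0943, 0.0657]
tcp_rot: [0.764, 0.645, 0.0, 0.0]
wrist_force: [-1.0, -0.4, -2.6]
finger_gap: 0.475
grip_force: 20.0
time_s: 23.3
tool_pos: [0.4742, 0.0943, 0.0642]
tcp_rot: [0.764, 0.645, -0.0, 0.0]
wrist_force: [-0.3, 0.5, -1.9]
finger_gap: 0.475
grip_force: 20.0
```

```bash

python3 -m crank '[{"translation":[0,0,1],"dr":[0,0,0]},{"translation":[0,0,0],"dr":[0,0,0]},{"translation":[0,0,0],"dr":[0,0,0]}]'
python3 -m crank '[{"translation":[0,0,0.5],"dr":[0,0,0]},{"translation":[0,0,0],"dr":[0,0,0]},{"translation":[0,0,0],"dr":[0,0,0]}]'

```

```text
time_s: 23.6
tool_pos: [0.4744, 0.0942, 0.0641]
tcp_rot: [0.764, 0.645, -0.0, 0.0]
wrist_force: [-3.5, -0.1, 8.3]
finger_gap: 0.472
grip_force: 20.0
time_s: 23.9
tool_pos: [0.4744, 0.0943, 0.0641]
tcp_rot: [0.764, 0.645, -0.0, 0.0]
wrist_force: [-6.2, 0.4, 13.8]
finger_gap: 0.476
grip_force: 20.0
```

Firm contact. I'll release it and go over the mill.

```bash

python3 -m crank '[{"translation":[0,0,0],"dr":[0,0,0]},{"translation":[0,0,0],"dr":[0,0,0]},{"translation":[0,0,0],"dr":[0,0,0]},{"translation":[0,0,0],"dr":[0,0,0]},{"translation":[0,0,0],"dr":[0,0,0]},{"translation":[0,0,-10],"dr":[0,0,0]},{"translation":[0,0,-30],"dr":[0,0,0]},{"translation":[0,0,-40],"dr":[0,0,0]}]' 0
python3 -m crank '[{"translation":[-10,2,-40],"dr":[0,0,0]},{"translation":[-30,7,-30],"dr":[0,0,0]},{"translation":[-45,11,0],"dr":[0,0,0]},{"translation":[-45,11,0],"dr":[0,0,0]},{"translation":[-45,11,0],"dr":[0,0,0]},{"translation":[-45,11,0],"dr":[0,0,0]},{"translation":[-45,11,0],"dr":[0,0,0]},{"translation":[-45,11,0],"dr":[0,0,0]}]'
python3 -m crank '[{"translation":[-45,10,0],"dr":[0,0,0]},{"translation":[-27,6,15],"dr":[0,0,0]},{"translation":[0,0,30],"dr":[0,0,0]},{"translation":[0,0,20],"dr":[0,0,0]},{"translation":[0,0,0],"dr":[0,0,0]},{"translation":[0,0,0],"dr":[0,0,0]},{"translation":[0,0,0],"dr":[0,0,0]}]'
python3 - <<'E'
from h import *
p,i=snap("wrist","w5.png")
a=cv2.imread('pics/w5.png')[100:300,200:460];cv2.imwrite('pics/w5c.png',cv2.resize(a,None,fx=2,fy=2,interpolation=2))
E
```

```text
time_s: 24.7
tool_pos: [0.4727, 0.0943, 0.1425]
tcp_rot: [0.764, 0.645, -0.002, -0.001]
wrist_force: [0.5, 0.3, 0.1]
finger_gap: 0.999
grip_force: 0.0
time_s: 25.5
tool_pos: [0.4962, -0.2259, 0.2136]
tcp_rot: [0.764, 0.645, 0.0, 0.0]
wrist_force: [1.2, 0.8, 0.4]
finger_gap: 0.997
grip_force: 0.0
time_s: 26.2
tool_pos: [0.5009, -0.298, 0.1496]
tcp_rot: [0.764, 0.645, 0.0, 0.001]
wrist_force: [-0.8, -0.3, -0.1]
finger_gap: 1.001
grip_force: 0.0
```

View pics/w5c.png

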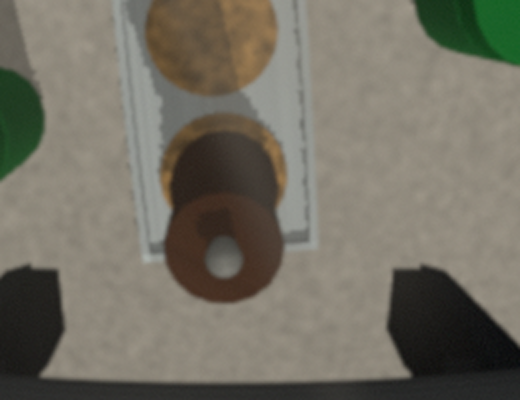

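The mill's ball is at crop (223,257) and its head circle at (224,248).

```bash
python3 - <<'E'
from h import *
p=viewer.camera_params("wrist")
print(plane(p,(223/2+199.75,257/2+99.75),.101,True),plane(p,(224/2+199.75,248/2+99.75),.084,True),plane(p,(224/2+199.75,175/2+99.75),.010,True),manip.observe()["tool_pos"])
E
```

```text
[ 0.50017604 -0.29971844  0.101     ] [ 0.49986789 -0.30345016  0.084     ] [ 0.50088393 -0.29752388  0.01      ] [ 0.50099751 -0.29804517  0.14965217]
```

```bash

python3 -m crank '[{"translation":[-2,-1,20],"dr":[0,0,0]},{"translation":[0,0,25],"dr":[0,0,0]},{"translation":[0,0,15],"dr":[0,0,0]},{"translation":[0,0,8],"dr":[0,0,0]},{"translation":[0,0,4],"dr":[0,0,0]},{"translation":[0,0,0],"dr":[0,0,0]},{"translation":[0,0,0],"dr":[0,0,0]}]' 0
python3 -m crank '[{"translation":[0,0,0],"dr":[0,0,0]},{"translation":[0,0,0],"dr":[0,0,0]},{"translation":[0,0,0],"dr":[0,0,0]},{"translation":[0,0,0],"dr":[0,0,0]},{"translation":[0,0,0],"dr":[0,0,0]},{"translation":[0,0,0],"dr":[0,0,0]},{"translation":[0,0,0],"dr":[0,0,0]}]' 1 25
python3 -m crank '[{"translation":[0,0,-10],"dr":[0,0,0]},{"translation":[0,0,-25],"dr":[0,0,0]},{"translation":[0,0,-35],"dr":[0,0,0]},{"translation":[0,0,-35],"dr":[0,0,0]},{"translation":[0,0,-25],"dr":[0,0,0]},{"translation":[0,0,0],"dr":[0,0,0]},{"translation":[0,0,0],"dr":[0,0,0]}]'
python3 - <<'E'
from h import *
s=manip.observe();R=Ro.from_quat(s["tcp_rot"])
print("to n4 mm",R.inv().apply(np.array([.5074,.2873,s["tool_pos"][2]])-s["tool_pos"])*1000)
E
```

```text
time_s: 26.95
tool_pos: [0.4993, -0.2998, 0.0766]
tcp_rot: [0.764, 0.645, 0.0, 0.001]
wrist_force: [-0.4, 0.2, -0.1]
finger_gap: 1.0
grip_force: 0.0
time_s: 27.65
tool_pos: [0.4989, -0.2994, 0.0758]
tcp_rot: [0.764, 0.645, 0.0, 0.0]
wrist_force: [0.4, 0.4, 0.0]
finger_gap: 0.441
grip_force: 25.0
time_s: 28.35
tool_pos: [0.4986, -0.2993, 0.2056]
tcp_rot: [0.764, 0.645, -0.0, 0.0]
wrist_force: [0.3, 0.1, -1.8]
finger_gap: 0.445
grip_force: 25.0
to n4 mm [ 5.79774452e+02 -8.93747081e+01 -1.42738385e-01]
```

```bash

python3 -m crank '[{"translation":[15,-2,0],"dr":[0,0,0]},{"translation":[30,-5,0],"dr":[0,0,0]},{"translation":[45,-7,0],"dr":[0,0,0]},{"translation":[45,-7,0],"dr":[0,0,0]},{"translation":[45,-7,0],"dr":[0,0,0]},{"translation":[45,-7,0],"dr":[0,0,0]},{"translation":[45,-7,0],"dr":[0,0,0]},{"translation":[45,-7,0],"dr":[0,0,0]}]'
python3 -m crank '[{"translation":[45,-7,0],"dr":[0,0,0]},{"translation":[45,-7,0],"dr":[0,0,0]},{"translation":[45,-7,0],"dr":[0,0,0]},{"translation":[45,-7,0],"dr":[0,0,0]},{"translation":[40,-6,0],"dr":[0,0,0]},{"translation":[28,-4,0],"dr":[0,0,0]},{"translation":[14,-2,0],"dr":[0,0,0]},{"translation":[4,0,10],"dr":[0,0,0]}]'
python3 -m crank '[{"translation":[0,0,30],"dr":[0,0,0]},{"translation":[0,0,25],"dr":[0,0,0]},{"translation":[0,0,15],"dr":[0,0,0]},{"translation":[0,0,0],"dr":[0,0,0]},{"translation":[0,0,0],"dr":[0,0,0]},{"translation":[0,0,0],"dr":[0,0,0]}]'
python3 - <<'E'
from h import *
snap("side","s4.png")
print(manip.observe()["tool_pos"])
im=cv2.imread('pics/s4.png');cv2.imwrite('pics/s4c.png',cv2.resize(im[60:220,190:370],None,fx=4,fy=3.7,interpolation=2))
E
```

```text
time_s: 29.15
tool_pos: [0.5011, 0.0223, 0.2037]
tcp_rot: [0.764, 0.645, -0.001, -0.002]
wrist_force: [0.1, 0.6, -2.0]
finger_gap: 0.44
grip_force: 25.0
time_s: 29.95
tool_pos: [0.5075, 0.2898, 0.1951]
tcp_rot: [0.763, 0.646, -0.0, -0.0]
wrist_force: [-0.1, -1.1, -1.7]
finger_gap: 0.44
grip_force: 25.0
time_s: 30.55
tool_pos: [0.5092, 0.2883, 0.1271]
tcp_rot: [0.764, 0.645, 0.001, 0.0]
wrist_force: [-0.8, 0.0, -1.4]
finger_gap: 0.44
grip_force: 25.0
[0.50926953 0.28838796 0.1272576 ]
```

View pics/s4c.png

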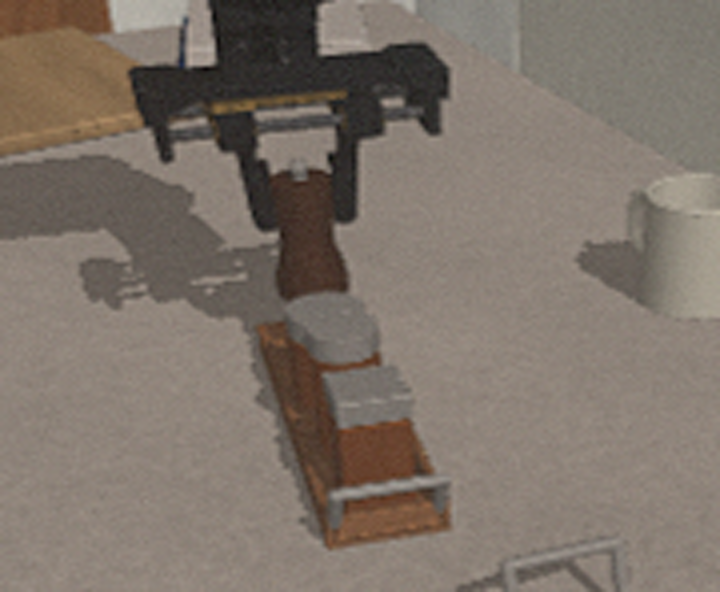

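The mill hangs upright over compartment 4, its foot at crop (312,290). Descending.

```bash

python3 -m crank '[{"translation":[0.5,-2,15],"dr":[0,0,0]},{"translation":[0,0,18],"dr":[0,0,0]},{"translation":[0,0,12],"dr":[0,0,0]},{"translation":[0,0,5],"dr":[0,0,0]},{"translation":[0,0,2],"dr":[0,0,0]},{"translation":[0,0,1],"dr":[0,0,0]},{"translation":[0,0,0],"dr":[0,0,0]},{"translation":[0,0,0],"dr":[0,0,0]}]'
python3 -m crank '[{"translation":[0,0,1],"dr":[0,0,0]},{"translation":[0,0,0],"dr":[0,0,0]},{"translation":[0,0,0],"dr":[0,0,0]}]'

```

```text
time_s: 31.4
tool_pos: [0.5067, 0.2893, 0.0733]
tcp_rot: [0.764, 0.645, 0.001, 0.0]
wrist_force: [-0.1, 0.4, -2.1]
finger_gap: 0.44
grip_force: 25.0
time_s: 31.7
tool_pos: [0.5063, 0.2891, 0.0718]
tcp_rot: [0.764, 0.645, 0.0, 0.0]
wrist_force: [0.4, -0.5, -1.8]
finger_gap: 0.442
grip_force: 25.0
```

```bash

python3 -m crank '[{"translation":[0,0,1],"dr":[0,0,0]},{"translation":[0,0,0],"dr":[0,0,0]},{"translation":[0,0,0],"dr":[0,0,0]}]'

```

```text
time_s: 32.0
tool_pos: [0.5066, 0.2894, 0.0716]
tcp_rot: [0.764, 0.645, 0.0, 0.0]
wrist_force: [-1.9, -0.9, 6.1]
finger_gap: 0.444
grip_force: 24.9
```

Contact. I'll release, retreat well clear toward the tray side, and check.

```bash

python3 -m crank '[{"translation":[0,0,0],"dr":[0,0,0]},{"translation":[0,0,0],"dr":[0,0,0]},{"translation":[0,0,0],"dr":[0,0,0]},{"translation":[0,0,0],"dr":[0,0,0]},{"translation":[0,0,0],"dr":[0,0,0]},{"translation":[0,0,-10],"dr":[0,0,0]},{"translation":[0,0,-30],"dr":[0,0,0]},{"translation":[0,0,-40],"dr":[0,0,0]}]' 0
python3 -m crank '[{"translation":[0,0,-40],"dr":[0,0,0]},{"translation":[-30,0,-40],"dr":[0,0,0]},{"translation":[-45,0,0],"dr":[0,0,0]},{"translation":[-45,0,0],"dr":[0,0,0]},{"translation":[-45,0,0],"dr":[0,0,0]},{"translation":[-45,0,0],"dr":[0,0,0]},{"translation":[-45,0,0],"dr":[0,0,0]},{"translation":[-45,0,0],"dr":[0,0,0]}]'
python3 -m crank '[{"translation":[-45,0,0],"dr":[0,0,0]},{"translation":[-40,0,0],"dr":[0,0,0]},{"translation":[-30,0,0],"dr":[0,0,0]},{"translation":[0,0,0],"dr":[0,0,0]},{"translation":[0,0,0],"dr":[0,0,0]}]'
python3 - <<'E'
from h import *
snap("top","t4.png");snap("side","s5.png")
a=cv2.imread('pics/t4.png')[150:280,130:330];b=cv2.imread('pics/s5.png')[100:230,220:420]
cv2.imwrite('pics/fin.png',cv2.resize(np.vstack([a,b]),None,fx=2.3,fy=2.3,interpolation=2)[:600])
E
```

```text
time_s: 32.8
tool_pos: [0.5048, 0.2886, 0.1502]
tcp_rot: [0.764, 0.645, -0.002, -0.001]
wrist_force: [0.5, 0.7, 0.6]
finger_gap: 1.003
grip_force: 0.0
time_s: 33.6
tool_pos: [0.4556, -0.0082, 0.2317]
tcp_rot: [0.764, 0.645, 0.0, 0.001]
wrist_force: [0.1, -1.2, 0.3]
finger_gap: 1.0
grip_force: 0.0
time_s: 34.1
tool_pos: [0.4368, -0.1202, 0.2312]
tcp_rot: [0.765, 0.645, 0.0, 0.0]
wrist_force: [-0.0, 0.7, -0.9]
finger_gap: 1.002
grip_force: 0.0
```

View pics/fin.png

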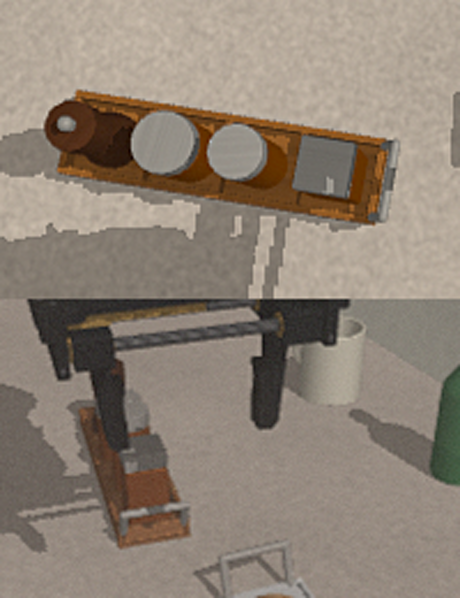

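Final top view: from the handle end, the square (324,166), tall (237,152) and wide (165,143) jars, then the mill's ball (67,124), each in its own compartment. A numeric check before handing in:

```bash
python3 - <<'E'
from h import *
t=viewer.camera_params("top");a=-9.75*np.pi/180
for n,u,z in [("sq",(324,166),.091),("tall",(237,152),.098),("wide",(165,143),.08),("mill",(67,124),.097)]:
    u=(u[0]/2.3+130-.3,u[1]/2.3+150-.3)
    x=plane(t,u,z)[:2]-np.array([.4906,.1897]);print(n,(x@[np.cos(a),np.sin(a)]).round(4),(x@[-np.sin(a),np.cos(a)]).round(4))
print(manip.observe()["time_s"]); print(manip.close_job())
E
```

```text
sq -0.0013 -0.0991
tall -0.0019 -0.0341
wide -0.0024 0.0277
mill -0.0014 0.098
34.2
the job is handed in; nothing more can be done
None
```

I moved all four into the rack in the right order (square jar, tall jar, wide jar, mill, counted from the handle) and handed the job in at 34.2 s. My last measurements put each within about 6 mm of its compartment's centre, but the judge's result was not shown.

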